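# Point out the weld flaw and log it

### The job

Show the bench camera the flaw in the flat butt-welded steel plate: point at its yellow paint mark from above, the middle of the fingertips about 2 cm over the middle of the mark without touching, and stay there for a good second, then point at its red paint mark in the same way, and then press the red button on the grey box fully down and let it come back up. Nothing is to be picked up: do not touch the plate or the other two weld samples, do not press the green button, and leave everything else on the bench where it stands.

Things in the scene. Friction and masses are not known exactly. Their poses are not given: they have to be found in the camera images.
- yellow_mark (a point): Yellow paint mark (16 x 30 mm, across the weld bead) near one end of the bead on the flat plate; flaw start. The point is the middle of the mark, at its top, 11.5 mm above the plate's underside. Its z axis points up, its x axis along the bead towards the red mark.
- red_mark (a point): Red paint mark (16 x 30 mm) near the other end of the same bead, 84 mm from the yellow one; flaw end. The point is the middle of the mark, at its top; axes as for the yellow mark.
- plate: The weld sample to point at: two flat steel strips joined by one straight weld bead, together 140 (x, along the bead) x 100 (y) x 8 mm, bead 3 mm proud. Loose, lying flat, any yaw. Origin: centre of its underside; the yellow mark is at x = -42 mm, the red one at x = +42 mm.
- red_button_top (a point): Centre of the top face of the red push button (28 mm across). It is pressed straight down: 6 mm of travel, about 5 N when fully down; it springs back.
- red_button (a joint): Travel of the red button, m: 0 = up, 0.006 = fully down.
- green_button_top (a point): Centre of the top face of the green push button (28 mm across), 56 mm from the red one. Not to be pressed.
- green_button (a joint): Travel of the green button, m: 0 = up, 0.006 = fully down.
- station: Grey push-button box, 64 (x) x 112 (y) x 34 mm, fixed, turned a little either way, nearest the robot; the red button is at y = +28 mm, the green one at y = -28 mm on its top. Origin: centre of its underside.
- tee: Another weld sample: steel T-joint, base 120 x 80 x 8 mm with an upright strip along x, 54 mm high in all, green dot. Loose. Origin: centre of its underside.
- pipe: Another weld sample: 60 mm pipe stub on a 100 x 100 x 8 mm steel plate, 53 mm high in all, green dot. Loose. Origin: centre of its underside.
- bottle: White plastic bottle with green cap, 64 mm across, 150 mm high, standing at the robot's right. Loose. Origin: centre of its underside.
- hammer: Hammer lying on the bench at the robot's left, about 260 mm long along x, 26 mm high. Loose. Origin: under its middle.
- brush: Hand brush, 200 mm long along x, 20 mm high, lying at the robot's right. Loose. Origin: under its middle.
- magnet: Red welding magnet angle, 100 x 18 mm, 105 mm high, standing at the robot's left. Loose. Origin: centre of its underside.
- block: Dark steel block 50 x 90 x 40 mm beyond the weld samples. Loose. Origin: centre of its underside.

How it is judged (in metres and radians):
On the way, in this order (a step that is already met when the one before it is completed fails the run):
1. the fingertips dwell just above the yellow mark (horizontal distance between the grasp point and yellow_mark below 0.02 m and z of the grasp point in the frame of yellow_mark between 0.021 and 0.065 m), for 0.9 s.
2. then they dwell just above the red mark (horizontal distance between the grasp point and red_mark below 0.02 m and z of the grasp point in the frame of red_mark between 0.021 and 0.065 m), for 0.9 s.
3. then the red button is pressed down (value of joint red_button above 0.0045 m), for 0.02 s.
At the end, for the whole second after the job is handed in: Both buttons are up again (within 1.5 mm), the three weld samples lie within 5 mm, and the bottle, hammer, brush, magnet and block within 10 mm, of where they started, at rest (value of joint each of red_button, green_button below 0.0015 m and distance of each of plate, tee, pipe from where it was at the start of the episode below 0.005 m and distance of each of bottle, hammer, brush, magnet, block from where it was at the start of the episode below 0.01 m and linear speed of plate below 0.02 m/s); the robot touches nothing.
It fails at once if the robot touches a weld sample (flat plate, T-joint or pipe) (contact force between any of the fingers, the arm and plate above 0.3 N or contact force between any of the fingers, the arm and tee above 0.3 N or contact force between any of the fingers, the arm and pipe above 0.3 N).
It fails at once if the green button is pressed (value of joint green_button above 0.002 m).
It fails at once if a weld sample is shifted or lifted by more than 5 mm (distance of any of plate, tee, pipe from where it was at the start of the episode above 0.005 m).
It fails at once if a bystander is shifted, lifted or knocked over (more than 10 mm) (distance of any of bottle, hammer, brush, magnet, block from where it was at the start of the episode above 0.01 m).
It also fails if it takes over 51 s, if anything falls off the work surface, if the arm or the gripper's body presses on something with over 40 N, if the wrist force passes 120 N, or if a joint passes its speed limit or range.

### The arm

A 6-joint arm with a two-finger parallel gripper is mounted at the origin on the work surface. World frame = base frame: x ahead of the robot, y to its left, z up, the work surface at z = 0. Lengths are in mm, angles in rad, forces in N, time in s.
With the tool pointing down it reaches from about 300 to 775 mm from the base axis. Payload 14.6 kg.
Tool frame: the origin (TCP) lies on the centre line of the jaws, within the pads' length; the fingertips stand manip.finger_overhang ahead of it and the grasp point (between the pads) lies 11 mm behind it (manip.finger_overhang is the distance from the TCP to the fingertips, in mm); y points along the fingers, x is the direction in which the jaws open and shut, and the axes are right-handed (so a half turn about y gives the same grasp; the last joint's range is limited). The gripper opens to 94 mm and grips with 3 to 60 N. Pads are 16 mm wide; open, the fingers measure 119 mm over their backs; the gripper's body (75 mm by 177 mm) begins 78 mm behind the grasp point.
Start: joints at [1.041, 0.3, 1.521, -0, 1.321, -0.067], TCP at [245.546, 492.134, 185.746] pointing down, gripper open.
Joint ranges: [-3.03, 3.03], [-0.79, 2.21], [0.23, 2.52], [-1.04, 4.18], [0, 3.07], [-2.55, 2.55]. Speed limits (rad/s): [2.22, 2.22, 2.57, 3.14, 3.14, 3.14].

### API

Orientations are given as [roll, pitch, yaw] about the fixed x, y, z axes, in that order (R = Rz(yaw) Ry(pitch) Rx(roll)).
In Python, from cell import monitor, viewer, ticket, manip gives the robot as it stands.
- The arm moves only by the shell command python3 -m jog 'ROWS' [FORCE]. ROWS is JSON, a list of rows, each an object of numbers: "grip": the finger opening in cm, from 0 to 9.4; "dx", "dy", "dz": the shift along the tool's x, y, z in cm; "spin": the turn about the tool's y in degrees. In form: [{"grip": .., "dx": .., "dy": .., "dz": .., "spin": ..}, ...]. A call has 1 to 20 rows; each row is the pose to reach, as a shift and turn from the pose commanded when the call began, along the tool's axes at that moment; what a row does not reach only later rows make up. A row lasts 1/8 s, in which the tool goes at most 62.5 mm and 10.7 degrees, less where a joint would pass 70% of its speed; a pose out of reach is approached as far as the arm can. A call with a gripper value outside its range is refused whole. The fingers move at their own pace and stop on an object; FORCE is the grip in N (left out, the last holds). Time passes only in rows, so rows that repeat a pose let the fingers close. It gives the time, the measured TCP pose, the force and the opening at its end, in the units of the state.
- monitor.read_state(): the state, without advancing time (a new reading comes with each control period).
- viewer.camera(name): name is "scene" or "top"; returns a dict with "color" (384x512x3 uint8, red, green, blue), "vertical_fov" (degrees; the focal length in pixels is half the picture's height over the tangent of half this angle, whatever the lens; pixels are square), "cx", "cy" (the principal point, pixels), "k1" (the pictures are not rectified: a ray, as slopes to the right and down, at radius r is drawn at 1 + k1 r^2 times it, then the intrinsics apply), "rvec" (rotation vector, rad) and "tvec" (3), from world to camera coordinates, as OpenCV has them. Camera axes: x right, y down, z forward; pixel columns grow to the right and rows downward; lengths in mm; the calibration is good to about 2 mm. A picture is of the moment at which its call begins. There is no depth.
- ticket.sign_off(): hands the job in, once; it reports no verdict.
The state is a dict: "clock": time; "joints": joint angles; "qd": joint speeds; "effort": joint torques, N m; "eef_pos": TCP position; "eef_rot": TCP orientation; "wrist_force": force on the tool from outside, world axes, zero at the start; "moment": the same for the moment, N m; "finger_gap": finger opening in mm.
Only numpy, scipy, OpenCV 4.12 (cv2) and the standard library are available. Lean on these libraries where they do the work, as an engineer would, in place of code of your own. Each camera call takes 0.05 s, during which the arm holds its last target. There are 200 camera calls.

## Working session

There is one attempt and no reset: what is moved stays moved. The work goes in short steps, Python scripts to look and compute and a shell command to move; the robot and the scene stay as the last step left them, time stands still between calls to the robot, and variables do not carry over. Pictures are saved under pics/ and viewed, about 8 in all and at most 12, crops included, and the job is handed in when it is done.

```bash
mkdir -p pics
python3 - <<'E'
from cell import monitor, viewer, ticket, manip
import cv2
print(monitor.read_state(), manip.finger_overhang)
for n in("top","scene"):
    c=viewer.camera(n); cv2.imwrite(f"pics/{n}0.png",cv2.resize(c["color"][:,:,::-1],(768,576),interpolation=cv2.INTER_CUBIC)); print({k:v for k,v in c.items() if k!="color"})
E
```

```text
{'clock': 0.0, 'joints': array([ 1.04137506e+00,  3.00471262e-01,  1.52156739e+00,  2.62648033e-06,
        1.32068555e+00, -6.65894129e-02]), 'qd': array([-1.49219876e-03,  3.47144921e-04, -2.32770733e-04, -1.30246156e-04,
        4.88373038e-04,  6.00958483e-05]), 'effort': array([ 9.24946153e-05, -5.31798184e+01, -3.52744710e+01,  7.07867648e-02,
        2.43159255e-02, -1.38384867e-04]), 'eef_pos': array([245.42329437, 491.89856823, 185.1920408 ]), 'eef_rot': array([-1.57071849e+00,  1.12887849e-03,  1.10796387e+00]), 'wrist_force': array([ 0.32591791,  0.24335749, -0.12788589]), 'moment': array([-0.01811556,  0.00557019, -0.03884857]), 'finger_gap': 93.8005069953454} 8.0
{'vertical_fov': 45.80024513911084, 'cx': 253.96694124796775, 'cy': 191.39003941910866, 'k1': -0.13830422421791863, 'rvec': array([ 2.14777721, -2.16684081,  0.13415428]), 'tvec': array([  31.39279334,  597.88736972, 1466.67975921])}
{'vertical_fov': 49.406358370742524, 'cx': 256.4807814703508, 'cy': 191.3673312237226, 'k1': -0.10118445016728932, 'rvec': array([ 2.31854718,  1.31093811, -0.32992757]), 'tvec': array([-302.79001738, -388.14366307, 1649.07685986])}
```

View pics/top0.png

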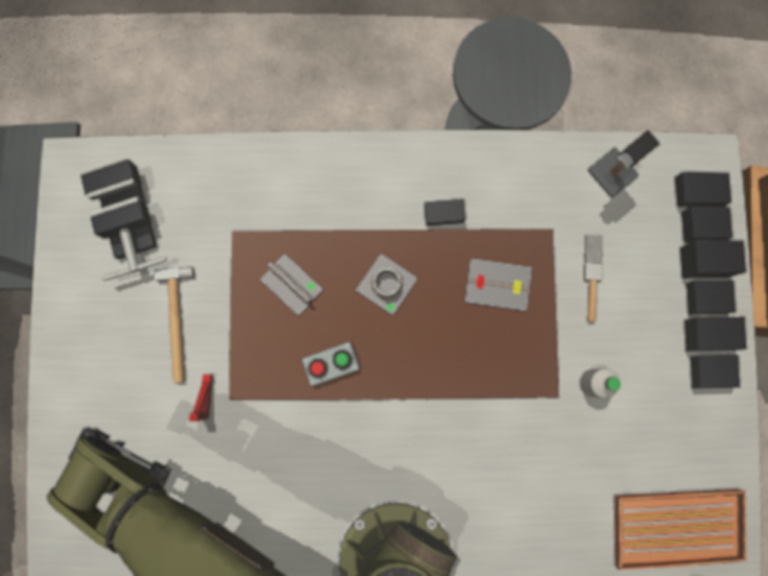

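View pics/scene0.png

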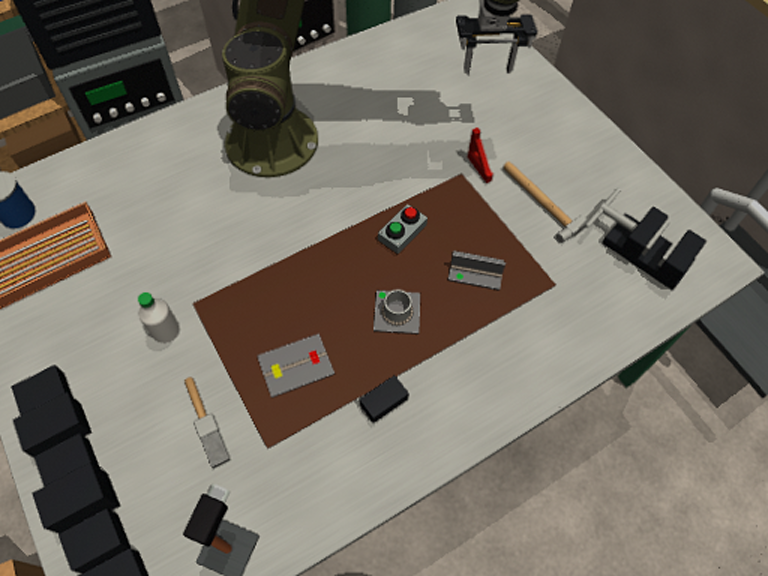

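Top view (768-wide): yellow mark at about (517,287), red mark (480,282), red button (318,368), green button (342,359), pipe (388,285), tee (291,284), magnet (202,398), bottle (605,382). The scene view agrees. Next I'll locate these points by colour segmentation and triangulation.

```bash
cat > h.py <<'E'
import numpy as np, cv2
def cam(viewer,n):
    c=viewer.camera(n); h,w=c["color"].shape[:2]; f=h/2/np.tan(np.radians(c["vertical_fov"])/2)
    c["K"]=np.array([[f,0,c["cx"]],[0,f,c["cy"]],[0,0,1]]); c["D"]=np.array([c["k1"],0,0,0,0.]); c["R"]=cv2.Rodrigues(c["rvec"])[0]; return c
def ray(c,uv):
    p=cv2.undistortPoints(np.array([[uv]],float),c["K"],c["D"])[0,0]
    return -c["R"].T@c["tvec"], c["R"].T@np.array([*p,1])
def plane(c,uv,z):
    o,d=ray(c,uv); return o+d*(z-o[2])/d[2]
def proj(c,P): return cv2.projectPoints(np.array([P],float),c["rvec"],c["tvec"],c["K"],c["D"])[0][0,0]
def tri(a,ua,b,ub):
    M=[];y=[]
    for c,u in((a,ua),(b,ub)):
        o,d=ray(c,u); d=d/np.linalg.norm(d); Q=np.eye(3)-np.outer(d,d); M.append(Q);y.append(Q@o)
    M=np.vstack(M);y=np.hstack(y); X=np.linalg.lstsq(M,y,rcond=None)[0]; return X,np.linalg.norm(M@X-y)
def blob(c,uv,col,r=11):
    x0,y0=int(uv[0])-r,int(uv[1])-r; I=c["color"][y0:y0+2*r,x0:x0+2*r].astype(float); R,G,B=I[...,0],I[...,1],I[...,2]
    s={"y":np.minimum(R,G)-B,"r":R-np.maximum(G,B),"g":G-np.maximum(R,B)}[col]
    w=(s>0.5*s.max()).astype(np.uint8); n,l,st,ce=cv2.connectedComponentsWithStats(w)
    k=1+np.argmax(st[1:,4]); return ce[k]+[x0,y0], st[k,4]
E
python3 - <<'E'
from h import *; from cell import viewer
t,s=cam(viewer,"top"),cam(viewer,"scene")
for n,a,b,c in(("yellow",(517,287),(277,371),"y"),("red",(480,282),(314,357),"r"),("redbtn",(318,368),(411,213),"r"),("grnbtn",(342,359),(396,228),"g"),("pipedot",(391,307),(382,295),"g"),("teedot",(311,286),(459,276),"g")):
    ua,na=blob(t,np.array(a)/1.5,c); ub,nb=blob(s,np.array(b)/1.5,c); X,e=tri(t,ua,s,ub)
    print(n,ua.round(1),na,ub.round(1),nb,X.round(1),round(e,1),"top@12:",plane(t,ua,12).round(1),plane(s,ub,12).round(1),"@40",plane(t,ua,40).round(1)[:2],plane(s,ub,40).round(1)[:2])
for n,a in (("pipetop",(388,282)),("magnet base",(195,417)),("magnet top end",(209,378)),("tee",(291,284)),("bottlecap",(613,384)),("hammer hd",(160,270)),("hammer end",(179,381))):
    print(n,plane(t,np.array(a)/1.5,20).round())
E
```

```text
yellow [344.2 191. ] 40 [184.  246.9] 42 [ 599.6 -278.1   15.1] 0.4 top@12: [ 599.8 -279.    12. ] [ 598.4 -277.6   12. ] @40 [ 596.4 -273.4] [ 610.6 -279.4]
red [319.9 187.4] 36 [209.1 237.7] 43 [ 612.7 -195.3   16.4] 1.1 top@12: [ 612.9 -196.7   12. ] [ 611.2 -194.    12. ] @40 [ 609.2 -192.6] [ 623.1 -197.7]
redbtn [211.2 245. ] 65 [273.3 141. ] 38 [422.6 165.6  61.6] 0.4 top@12: [422.9 170.   12. ] [392.9 187.7  12. ] @40 [422.7 167.3] [409.8 175.3]
grnbtn [227.5 239.1] 58 [263.3 151.1] 39 [441.1 112.9  60.9] 0.2 top@12: [442.  115.6  12. ] [412.5 132.4  12. ] @40 [441.4 113.9] [428.9 121.3]
pipedot [259.9 204.5] 15 [254.5 196.3] 14 [557.    7.4  15.3] 1.0 top@12: [556.9   6.7  12. ] [555.7   9.   12. ] @40 [554.2   7.1] [568.9   0.7]
teedot [206.6 190.4] 15 [305.9 183.6] 13 [605.5 185.3  16.1] 0.0 top@12: [606.1 185.7  12. ] [603.7 187.   12. ] @40 [602.5 182.8] [615.8 174.7]
pipetop [612.  10.  20.]
magnet base [314. 440.  20.]
magnet top end [400. 410.  20.]
tee [609. 227.  20.]
bottlecap [ 377. -491.   20.]
hammer hd [644. 528.  20.]
hammer end [394. 478.  20.]
```

Checks hold: mark spacing is 83.8 mm (must be 84), button spacing 55.9 mm (56), mark height about 15 mm (plate on a thin mat), button top about 60 mm. I'll work out the shifts next.

```bash
cat > go.py <<'E'
import sys,numpy as np; from scipy.spatial.transform import Rotation as Ro; from cell import monitor
s=monitor.read_state(); T=np.array(eval(sys.argv[1]),float)
print(s["clock"],s["eef_pos"].round(1),s["wrist_force"].round(2),s["finger_gap"],(Ro.from_euler("xyz",s["eef_rot"]).inv().apply(T-s["eef_pos"])/10).round(2))
E
python3 go.py '[[599.5,-278.3,170],[599.5,-278.3,46],[612.5,-195.5,46]]'
```

```text
0.2 [245.5 492.  185.4] [ 0.06  0.05 -0.43] 94.15771570966592 [[-53.12   1.57 -66.07]
 [-53.11  13.97 -66.07]
 [-45.12  13.97 -63.54]]
```

```bash
python3 -m jog '[{"grip":0,"dx":-10,"dz":-12.5},{"grip":0,"dx":-20,"dz":-25},{"grip":0,"dx":-30,"dz":-37.5},{"grip":0,"dx":-40,"dz":-50},{"grip":0,"dx":-53.1,"dz":-66.1},{"grip":0,"dx":-53.1,"dz":-66.1},{"grip":0,"dx":-53.1,"dz":-66.1},{"grip":0,"dx":-53.1,"dz":-66.1},{"grip":0,"dx":-53.1,"dz":-66.1},{"grip":0,"dx":-53.1,"dz":-66.1},{"grip":0,"dx":-53.1,"dz":-66.1},{"grip":0,"dx":-53.1,"dz":-66.1},{"grip":0,"dx":-53.1,"dz":-66.1},{"grip":0,"dx":-53.1,"dz":-66.1},{"grip":0,"dx":-53.1,"dz":-66.1},{"grip":0,"dx":-53.1,"dz":-66.1},{"grip":0,"dx":-53.1,"dz":-66.1},{"grip":0,"dx":-53.1,"dz":-66.1}]'; python3 go.py '[[599.5,-278.3,46],[612.5,-195.5,46]]'
```

```text
0.2 [245.5 492.  185.4] [ 0.06  0.05 -0.43] 94.15771570966592 [[-53.11  13.97 -66.07]
 [-45.12  13.97 -63.54]]validation failed for argument at $[0]...
```

```bash
python3 -m jog '[{"grip":0,"dx":-10,"dy":0,"dz":-12.5,"spin":0},{"grip":0,"dx":-20,"dy":0,"dz":-25,"spin":0},{"grip":0,"dx":-30,"dy":0,"dz":-37.5,"spin":0},{"grip":0,"dx":-40,"dy":0,"dz":-50,"spin":0},{"grip":0,"dx":-53.1,"dy":0,"dz":-66.1,"spin":0},{"grip":0,"dx":-53.1,"dy":0,"dz":-66.1,"spin":0},{"grip":0,"dx":-53.1,"dy":0,"dz":-66.1,"spin":0},{"grip":0,"dx":-53.1,"dy":0,"dz":-66.1,"spin":0},{"grip":0,"dx":-53.1,"dy":0,"dz":-66.1,"spin":0},{"grip":0,"dx":-53.1,"dy":0,"dz":-66.1,"spin":0},{"grip":0,"dx":-53.1,"dy":0,"dz":-66.1,"spin":0},{"grip":0,"dx":-53.1,"dy":0,"dz":-66.1,"spin":0},{"grip":0,"dx":-53.1,"dy":0,"dz":-66.1,"spin":0},{"grip":0,"dx":-53.1,"dy":0,"dz":-66.1,"spin":0},{"grip":0,"dx":-53.1,"dy":0,"dz":-66.1,"spin":0},{"grip":0,"dx":-53.1,"dy":0,"dz":-66.1,"spin":0},{"grip":0,"dx":-53.1,"dy":0,"dz":-66.1,"spin":0}]'; python3 go.py '[[599.5,-278.3,46],[612.5,-195.5,46]]'
```

```text
clock: 2.33
eef_pos: [599.9, -277.1, 186.2]
eef_rot: [-1.571, -0.0, 1.109]
wrist_force: [0.6, 0.1, 0.9]
finger_gap: 0.3
2.325 [ 599.9 -277.1  186.2] [0.61 0.13 0.9 ] 0.26252322556457436 [[-1.200e-01  1.402e+01 -1.000e-02]
 [ 7.870e+00  1.402e+01  2.520e+00]]
```

Arrived above the yellow mark with the fingers closed. I'll lower gently to 10 cm down first and look.

```bash
python3 -m jog '[{"grip":0,"dx":-0.1,"dy":4,"dz":0,"spin":0},{"grip":0,"dx":-0.1,"dy":8,"dz":0,"spin":0},{"grip":0,"dx":-0.1,"dy":10,"dz":0,"spin":0},{"grip":0,"dx":-0.1,"dy":12,"dz":0,"spin":0},{"grip":0,"dx":-0.1,"dy":12,"dz":0,"spin":0},{"grip":0,"dx":-0.1,"dy":12,"dz":0,"spin":0}]'
python3 - <<'E'
from h import *; from cell import viewer,monitor
s=cam(viewer,"scene"); p=monitor.read_state()["eef_pos"]; print(p, (proj(s,p-[0,0,8])-[120,180])*6, (proj(s,[599.5,-278.3,15.5])-[120,180])*6)
cv2.imwrite("pics/s1.png",cv2.resize(s["color"][180:280,120:250,::-1],None,fx=6,fy=6,interpolation=cv2.INTER_CUBIC))
E
```

```text
clock: 3.08
eef_pos: [600.1, -279.3, 67.0]
eef_rot: [-1.573, 0.0, 1.108]
wrist_force: [0.0, 0.3, -0.5]
finger_gap: 0.4
[ 600.11274421 -279.31768229   67.1456684 ] [369.54125106 370.74951079] [382.62549434 401.23970363]
```

View pics/s1.png

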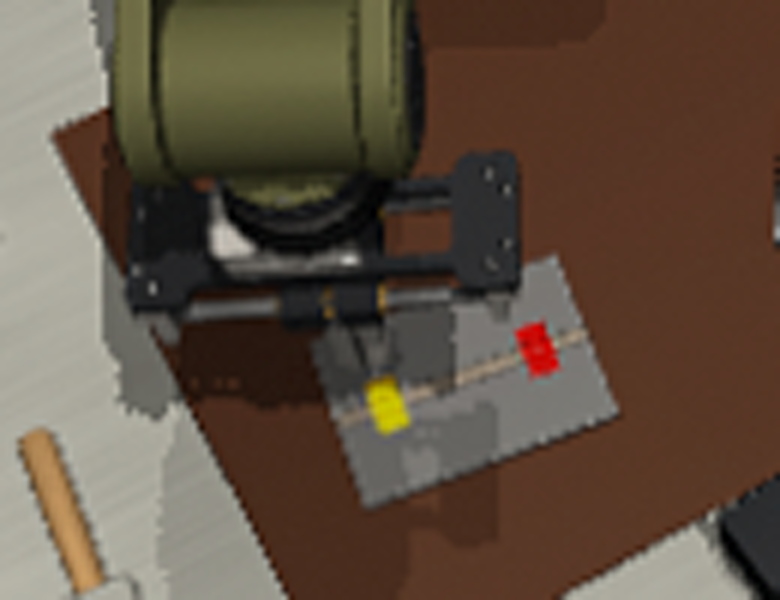

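The crop shows the closed fingertips at about (373,368), right above the yellow mark at (388,405). Both match the projections to within about 1 camera pixel. Next: lower 2.1 cm and dwell.

```bash
python3 -m jog '[{"grip":0,"dx":0,"dy":1,"dz":0,"spin":0},{"grip":0,"dx":0,"dy":2,"dz":0,"spin":0},{"grip":0,"dx":0,"dy":2,"dz":0,"spin":0},{"grip":0,"dx":0,"dy":2,"dz":0,"spin":0},{"grip":0,"dx":0,"dy":2,"dz":0,"spin":0},{"grip":0,"dx":0,"dy":2,"dz":0,"spin":0},{"grip":0,"dx":0,"dy":2,"dz":0,"spin":0},{"grip":0,"dx":0,"dy":2,"dz":0,"spin":0},{"grip":0,"dx":0,"dy":2,"dz":0,"spin":0},{"grip":0,"dx":0,"dy":2,"dz":0,"spin":0},{"grip":0,"dx":0,"dy":2,"dz":0,"spin":0},{"grip":0,"dx":0,"dy":2,"dz":0,"spin":0},{"grip":0,"dx":0,"dy":2,"dz":0,"spin":0},{"grip":0,"dx":0,"dy":2,"dz":0,"spin":0}]'
python3 - <<'E'
from h import *; from cell import viewer,monitor
s=cam(viewer,"scene"); p=monitor.read_state()["eef_pos"]; print(p, (proj(s,p-[0,0,8])-[120,180])*6, (proj(s,[599.5,-278.3,15.5])-[120,180])*6)
cv2.imwrite("pics/s2.png",cv2.resize(s["color"][180:280,120:250,::-1],None,fx=6,fy=6,interpolation=cv2.INTER_CUBIC))
E
python3 go.py '[[612.5,-195.5,47],[612.5,-195.5,187]]'
```

```text
clock: 4.88
eef_pos: [599.5, -279.0, 45.7]
eef_rot: [-1.571, 0.0, 1.108]
wrist_force: [0.2, 1.1, -0.2]
finger_gap: 0.6
[ 599.49912603 -278.99862226   45.73352669] [375.47590914 385.61881909] [382.62549434 401.23970363]
4.925 [ 599.5 -279.    45.7] [-1.03 -0.07 -0.07] 0.45993621743375723 [[  8.05  -0.13   2.56]
 [  8.05 -14.13   2.56]]
```

View pics/s2.png

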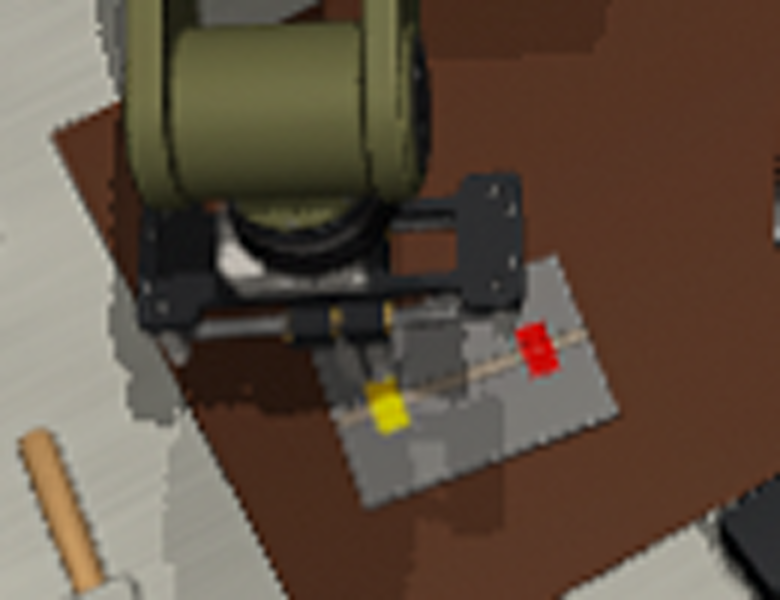

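The fingertips show at about (378,384), just above the yellow mark with a clear gap, as predicted. On to red at the same height, with a dwell.

```bash
python3 -m jog '[{"grip":0,"dx":2.5,"dy":-1,"dz":0.8,"spin":0},{"grip":0,"dx":5,"dy":-1,"dz":1.6,"spin":0},{"grip":0,"dx":7,"dy":-1,"dz":2.2,"spin":0},{"grip":0,"dx":8,"dy":-0.5,"dz":2.5,"spin":0},{"grip":0,"dx":8,"dy":0,"dz":2.5,"spin":0},{"grip":0,"dx":8,"dy":0,"dz":2.5,"spin":0},{"grip":0,"dx":8,"dy":0,"dz":2.5,"spin":0},{"grip":0,"dx":8,"dy":0,"dz":2.5,"spin":0},{"grip":0,"dx":8,"dy":0,"dz":2.5,"spin":0},{"grip":0,"dx":8,"dy":0,"dz":2.5,"spin":0},{"grip":0,"dx":8,"dy":0,"dz":2.5,"spin":0},{"grip":0,"dx":8,"dy":0,"dz":2.5,"spin":0},{"grip":0,"dx":8,"dy":0,"dz":2.5,"spin":0},{"grip":0,"dx":8,"dy":0,"dz":2.5,"spin":0},{"grip":0,"dx":8,"dy":0,"dz":2.5,"spin":0},{"grip":0,"dx":8,"dy":0,"dz":2.5,"spin":0}]'
python3 - <<'E'
from h import *; from cell import viewer,monitor
s=cam(viewer,"scene"); p=monitor.read_state()["eef_pos"]; print(p, (proj(s,p-[0,0,8])-[120,180])*6, (proj(s,[612.5,-195.5,15.5])-[120,180])*6)
cv2.imwrite("pics/s3.png",cv2.resize(s["color"][180:280,120:250,::-1],None,fx=6,fy=6,interpolation=cv2.INTER_CUBIC))
E
python3 go.py '[[612.5,-195.5,166],[422.5,166,166]]'
```

```text
clock: 6.92
eef_pos: [612.9, -196.2, 45.7]
eef_rot: [-1.571, 0.0, 1.108]
wrist_force: [-0.5, 0.6, 0.1]
finger_gap: 0.4
[ 612.8391678  -196.27040149   45.71985297] [528.34176015 331.13445134] [532.97403683 346.82058423]
6.975 [ 612.8 -196.3   45.7] [0.7  0.74 0.01] 0.4129459779710996 [[  0.05 -12.03   0.07]
 [ 23.92 -12.03  33.21]]
```

View pics/s3.png

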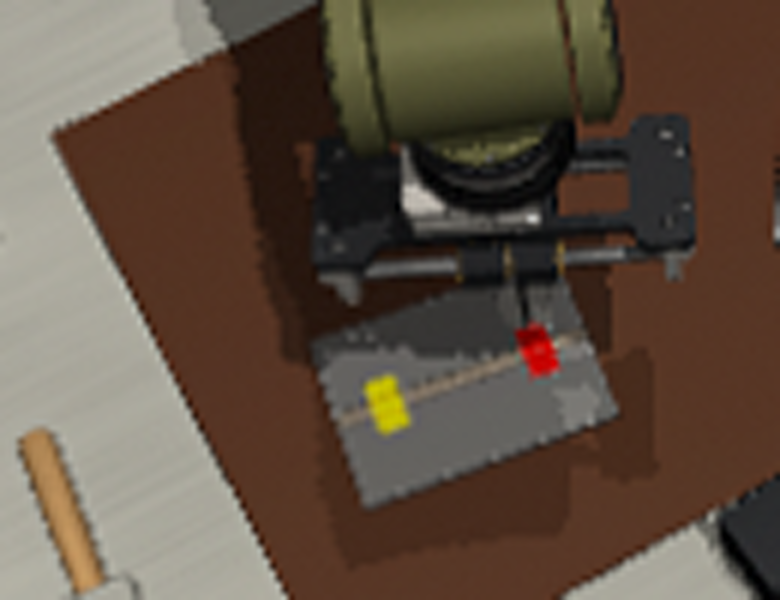

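The fingertips are just above the red mark at (537,350), with no contact; the dwell was about 1.4 s. Next: raise and travel to above the red button.

```bash
python3 -m jog '[{"grip":0,"dx":0,"dy":-5,"dz":0,"spin":0},{"grip":0,"dx":0,"dy":-10,"dz":0,"spin":0},{"grip":0,"dx":0,"dy":-12,"dz":0,"spin":0},{"grip":0,"dx":3,"dy":-12,"dz":4.2,"spin":0},{"grip":0,"dx":6,"dy":-12,"dz":8.4,"spin":0},{"grip":0,"dx":9,"dy":-12,"dz":12.5,"spin":0},{"grip":0,"dx":12,"dy":-12,"dz":16.6,"spin":0},{"grip":0,"dx":15,"dy":-12,"dz":20.8,"spin":0},{"grip":0,"dx":18,"dy":-12,"dz":25,"spin":0},{"grip":0,"dx":21,"dy":-12,"dz":29.1,"spin":0},{"grip":0,"dx":23.9,"dy":-12,"dz":33.2,"spin":0},{"grip":0,"dx":23.9,"dy":-10,"dz":33.2,"spin":0},{"grip":0,"dx":23.9,"dy":-7,"dz":33.2,"spin":0},{"grip":0,"dx":23.9,"dy":-5,"dz":33.2,"spin":0},{"grip":0,"dx":23.9,"dy":-5,"dz":33.2,"spin":0},{"grip":0,"dx":23.9,"dy":-5,"dz":33.2,"spin":0}]'
python3 - <<'E'
from h import *; from cell import viewer,monitor
s=cam(viewer,"scene"); p=monitor.read_state()["eef_pos"]; print(p, (proj(s,p-[0,0,8])-[220,80])*6, (proj(s,[422.6,165.6,60])-[220,80])*6)
cv2.imwrite("pics/s4.png",cv2.resize(s["color"][80:180,220:350,::-1],None,fx=6,fy=6,interpolation=cv2.INTER_CUBIC))
E
python3 go.py '[[422.5,166,96]]'
```

```text
clock: 8.98
eef_pos: [422.9, 165.9, 96.7]
eef_rot: [-1.572, -0.001, 1.108]
wrist_force: [-0.3, 0.1, 0.7]
finger_gap: 0.4
[422.97994397 165.94506905  96.73838492] [322.59439708 337.94751921] [319.30938986 367.57521672]
9.025 [423.  165.9  96.7] [ 0.26  0.59 -0.47] 0.2305291175083632 [[-0.02  0.07  0.05]]
```

View pics/s4.png

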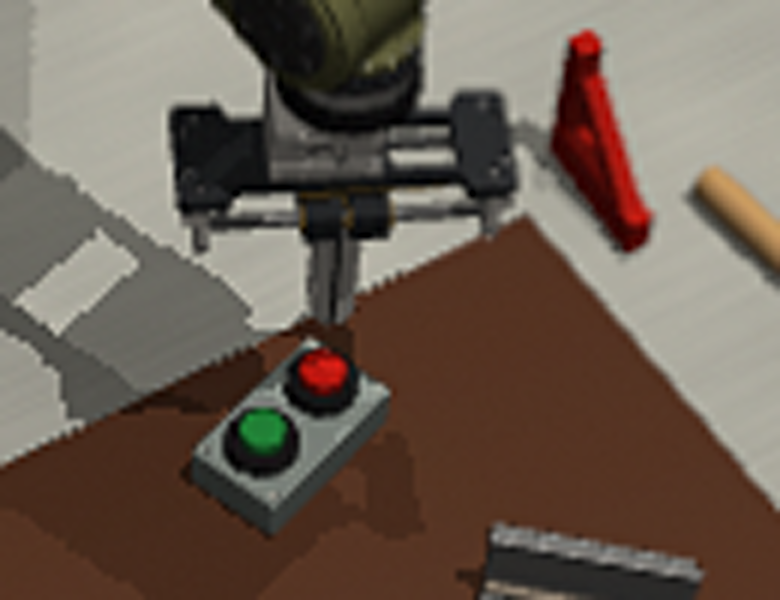

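The fingertips at about (330,325) are above the red button at (323,372), well away from green at (262,432). I'll descend until the force shows contact.

```bash
python3 -m jog '[{"grip":0,"dx":0,"dy":1,"dz":0,"spin":0},{"grip":0,"dx":0,"dy":2,"dz":0,"spin":0},{"grip":0,"dx":0,"dy":2.5,"dz":0,"spin":0},{"grip":0,"dx":0,"dy":2.5,"dz":0,"spin":0},{"grip":0,"dx":0,"dy":2.5,"dz":0,"spin":0},{"grip":0,"dx":0,"dy":2.5,"dz":0,"spin":0}]'
for i in 1; do python3 -m jog '[{"grip":0,"dx":0,"dy":0.2,"dz":0,"spin":0},{"grip":0,"dx":0,"dy":0.3,"dz":0,"spin":0},{"grip":0,"dx":0,"dy":0.3,"dz":0,"spin":0},{"grip":0,"dx":0,"dy":0.3,"dz":0,"spin":0}]'; done
```

```text
clock: 9.78
eef_pos: [422.6, 165.9, 71.0]
eef_rot: [-1.571, -0.0, 1.108]
wrist_force: [-0.3, -0.2, -0.4]
finger_gap: 0.4
clock: 10.28
eef_pos: [422.5, 165.8, 67.8]
eef_rot: [-1.571, -0.0, 1.108]
wrist_force: [0.9, 0.2, -0.3]
finger_gap: 0.7
```

```bash
python3 -m jog '[{"grip":0,"dx":0,"dy":0.2,"dz":0,"spin":0},{"grip":0,"dx":0,"dy":0.3,"dz":0,"spin":0},{"grip":0,"dx":0,"dy":0.3,"dz":0,"spin":0},{"grip":0,"dx":0,"dy":0.3,"dz":0,"spin":0}]'
python3 - <<'E'
from h import *; from cell import viewer,monitor
s=cam(viewer,"scene"); p=monitor.read_state()["eef_pos"]; print(p, (proj(s,p-[0,0,8])-[220,80])*6)
cv2.imwrite("pics/s5.png",cv2.resize(s["color"][80:180,220:350,::-1],None,fx=6,fy=6,interpolation=cv2.INTER_CUBIC))
E
```

```text
clock: 10.78
eef_pos: [422.5, 165.8, 64.8]
eef_rot: [-1.571, -0.0, 1.108]
wrist_force: [-0.1, 1.0, -0.2]
finger_gap: 0.7
[422.46792206 165.8379615   64.74209167] [319.26055147 370.57273779]
```

View pics/s5.png

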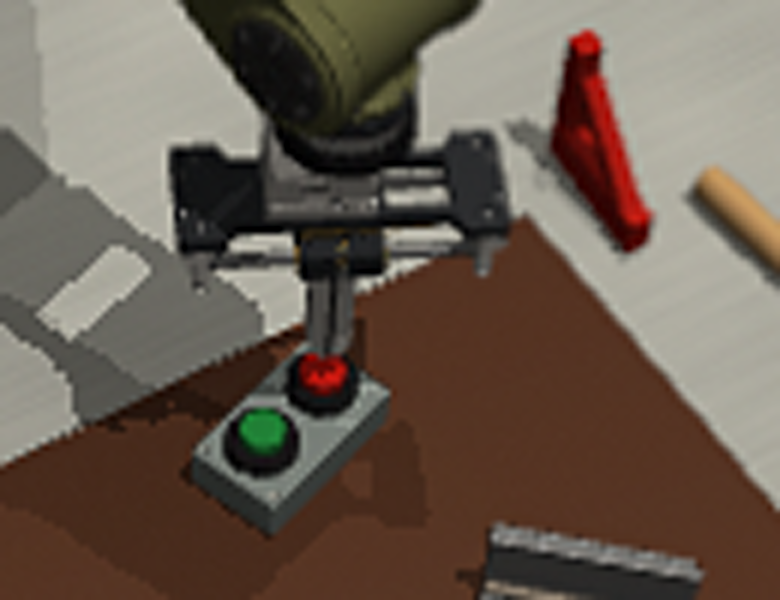

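The fingertips at (328,355) are still slightly above the button top at (323,375), so the triangulated height was biased high by several mm. The lateral position from the top view barely depends on height, so I'll keep stepping down on force.

```bash
python3 -m jog '[{"grip":0,"dx":0,"dy":0.2,"dz":0,"spin":0},{"grip":0,"dx":0,"dy":0.3,"dz":0,"spin":0},{"grip":0,"dx":0,"dy":0.3,"dz":0,"spin":0},{"grip":0,"dx":0,"dy":0.3,"dz":0,"spin":0}]'; python3 -m jog '[{"grip":0,"dx":0,"dy":0.2,"dz":0,"spin":0},{"grip":0,"dx":0,"dy":0.2,"dz":0,"spin":0},{"grip":0,"dx":0,"dy":0.2,"dz":0,"spin":0}]'
```

```text
clock: 11.32
eef_pos: [422.5, 165.8, 61.8]
eef_rot: [-1.571, -0.0, 1.108]
wrist_force: [-0.3, -0.5, -0.1]
finger_gap: 0.2
clock: 11.7
eef_pos: [422.5, 165.8, 59.7]
eef_rot: [-1.571, 0.0, 1.108]
wrist_force: [-0.6, 0.2, 0.4]
finger_gap: 0.1
```

```bash
python3 -m jog '[{"grip":0,"dx":0,"dy":0.2,"dz":0,"spin":0},{"grip":0,"dx":0,"dy":0.2,"dz":0,"spin":0},{"grip":0,"dx":0,"dy":0.2,"dz":0,"spin":0}]'; python3 -m jog '[{"grip":0,"dx":0,"dy":0.2,"dz":0,"spin":0},{"grip":0,"dx":0,"dy":0.2,"dz":0,"spin":0},{"grip":0,"dx":0,"dy":0.2,"dz":0,"spin":0}]'
```

```text
clock: 12.08
eef_pos: [422.4, 165.8, 57.7]
eef_rot: [-1.571, 0.0, 1.108]
wrist_force: [-0.7, 0.1, -0.4]
finger_gap: 0.6
clock: 12.45
eef_pos: [422.5, 165.8, 55.7]
eef_rot: [-1.571, 0.0, 1.108]
wrist_force: [-1.5, 0.1, -0.2]
finger_gap: 0.5
```

Run:
```python
from h import *; from cell import viewer,monitor
s=cam(viewer,"scene");t=cam(viewer,"top"); p=monitor.read_state()["eef_pos"]; print(p, (proj(s,p-[0,0,8])-[240,100])*7,(proj(t,p-[0,0,8])-[190,215])*7)
a=cv2.resize(s["color"][100:180,240:295,::-1],None,fx=7,fy=7,interpolation=cv2.INTER_CUBIC);b=cv2.resize(t["color"][215:295,190:245,::-1],None,fx=7,fy=7,interpolation=cv2.INTER_CUBIC)
cv2.imwrite("pics/s6.png",np.hstack([a,b]))
```

```text
[422.48821168 165.82438047  55.75661484] [231.60499592 302.98367578] [149.9648506  210.22120335]
```

View pics/s6.png

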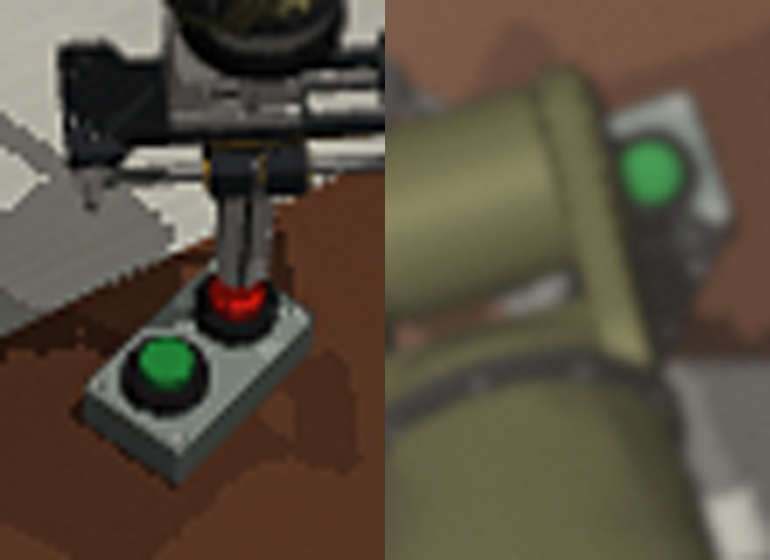

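In the left panel the fingertip at (243,288) overlaps the rear part of the red button at (237,300), and there is no force yet. The tip also draws about 2 px higher than its kinematics predict, so the scene camera is biased here. I'll continue in small guarded steps.

```bash
for i in 1; do python3 -m jog '[{"grip":0,"dx":0,"dy":0.1,"dz":0,"spin":0},{"grip":0,"dx":0,"dy":0.15,"dz":0,"spin":0},{"grip":0,"dx":0,"dy":0.15,"dz":0,"spin":0}]'; done
python3 - <<'E'
from h import *; from cell import viewer,monitor
st=monitor.read_state(); print(st["wrist_force"],st["moment"])
s=cam(viewer,"scene"); t=cam(viewer,"top")
# box-corner check at known height (initial pics)
for n,c,q,k in(("top",t,[(303,361),(350,343),(358,368),(311,387)],1.5),):
    for u in q: print(n,plane(c,(np.array(u)+.5)/k-.5,34).round())
for u in[(192,460),(315,340),(390,388),(272,505)]: print("scene",plane(s,(np.array(u)+.5)/6-.5+[220,80],34).round())
np.set_printoptions(linewidth=200)
print(s["color"][134:150,266:282,0].astype(int)-s["color"][134:150,266:282,1])
E
```

```text
clock: 12.92
eef_pos: [422.4, 165.8, 54.2]
eef_rot: [-1.571, 0.0, 1.108]
wrist_force: [-0.6, 0.2, -0.4]
finger_gap: 0.2
[-0.64871045  0.15040272 -0.36857741] [-0.04091108  0.01915933 -0.02636678]
top [438. 199.  34.]
top [476.  96.  34.]
top [422.  78.  34.]
top [381. 181.  34.]
scene [423.  77.  34.]
scene [386. 186.  34.]
scene [439. 205.  34.]
scene [474. 100.  34.]
[[  1  -2  19  46  28   0   2   2   2   1   2   2   7  22  20  21]
 [ 20  43  37  37  28   0   2   3   2   2   2   2   8  22  21  21]
 [ 21  20  20  21  16   1   3   3   1   1   2   2  12  21  20  21]
 [ 23  21  22  19   0   1   2   1   2   2   2   3  13  21  21  21]
 [ 37  38  34   2  -9  -1   2   2   0   2   2   3  18  21  21  20]
 [ 36  34   3  -5  29   0  -1   1  -1   1   2   1  17  22  21  21]
 [ 25  -8  -5   3  77  72  22  -2   0  -2  -1  23   7  23  21  23]
 [ -6  -6   0   6 100  96  93  46  70  46 103  68  -3   3  15  22]
 [ -5  -3   0   5  80  96  93  98  97 104 179  93  -6  -3  -7   9]
 [ -5  -5   0   3  56  85  98 177 175 176 150  47  -2  -1  -7  -8]
 [ -5   0  -1   0  28  62  77 114 111  94  82   5   0  -1  -8  -5]
 [ -5  -2   3   1  -2  13  51  76  81  37  22  -2   0  -4  -9  -6]
 [ -7  -6  -2   2   2  -1  -3  -5  -4  -4   0   2   0  -6  -8  -6]
 [ -3  -7  -3  -2  -1   0   1   0   1   1  -1  -1  -2  -7  -7  -6]
 [ -1  -3  -6  -5  -2  -1   2   1  -1   1  -1  -4  -6  -7  -7  -6]
 [-77   2  -2  -6  -6  -6  -2  -2  -3  -4  -6  -8  -7  -8  -7  -4]]
```

The box corners agree between the two cameras at z = 34. That leaves the button top near z = 58–60, while the tip is reported at 46 with no contact, so I need to settle the tip's true position. I'll check `manip` and the tip pixels.

Run:
```python
from h import *; from cell import viewer,monitor,manip
print({k:getattr(manip,k) for k in dir(manip) if not k.startswith("_")})
p=monitor.read_state()["eef_pos"]; s=cam(viewer,"scene")
for h in(-8,0,8,11,20,30,50,89): print(h,(proj(s,p+[0,0,h])).round(1))
x=np.array([np.cos(1.108),np.sin(1.108),0]); z=np.array([-x[1],x[0],0])
for a in(-12.5,12.5):
  for b in(-8,8): print("tipcorner",a,b,proj(s,p+a*x+b*z-[0,0,8]).round(1))
cv2.imwrite("pics/s7.png",cv2.resize(s["color"][105:160,245:300,::-1],None,fx=10,fy=10,interpolation=cv2.INTER_NEAREST))
```

```text
{'Unreachable': <class 'cell.Unreachable'>, 'finger_overhang': 8.0}
-8 [273.1 143.5]
0 [273.2 142.2]
8 [273.3 140.8]
11 [273.3 140.3]
20 [273.5 138.8]
30 [273.6 137. ]
50 [273.9 133.5]
89 [274.5 126.3]
tipcorner -12.5 -8 [269.8 145.6]
tipcorner -12.5 8 [269.3 141.9]
tipcorner 12.5 -8 [276.8 145.2]
tipcorner 12.5 8 [276.3 141.5]
```

View pics/s7.png

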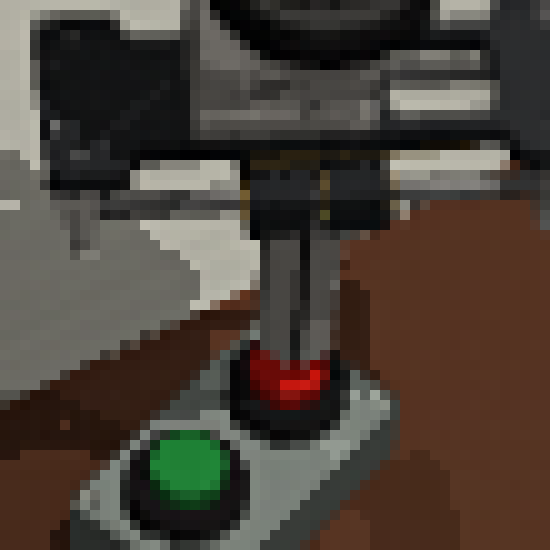

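The fingertip bottom is at row ~140.5, columns 271–278. The kinematics put its centre at (273,143.5) and its near edge at ~145, so the tip appears higher than predicted. The start picture, with open fingers and a clean background, is a cheap check.

Run:
```python
from h import *; from cell import viewer
s=cam(viewer,"scene"); p=np.array([245.5,492,185.4])
x=np.array([np.cos(1.108),np.sin(1.108),0]); z=np.array([-x[1],x[0],0])
im=cv2.imread("pics/scene0.png"); k=5
im=im[0:120,430:560]; im=cv2.resize(im,None,fx=k,fy=k,interpolation=cv2.INTER_CUBIC)
def mark(P,col):
    u=((proj(s,P)+.5)*1.5-[430,0])*k; cv2.drawMarker(im,tuple(int(v) for v in u),col,cv2.MARKER_CROSS,14,1)
for sg in(-1,1):
    for a in (47,59.5):
        for b in(-8,8):
            mark(p+sg*a*x+b*z-[0,0,8],(0,0,255)); mark(p+sg*a*x+b*z+[0,0,30],(255,0,255))
for a in(-88,88):
    for b in(-37,37): mark(p+a*x+b*z+[0,0,89],(0,255,0))
s4=cv2.imread("pics/s4.png"); 
p=np.array([423,165.9,96.7])
for a in(-12.5,12.5):
    for b in(-8,8):
        u=(proj(s,p+a*x+b*z-[0,0,8])+.5-[220,80])*6; cv2.drawMarker(s4,tuple(int(v) for v in u),(0,0,255),cv2.MARKER_CROSS,10,1)
for a in(-88,88):
    for b in(-37,37):
        u=(proj(s,p+a*x+b*z+[0,0,89])+.5-[220,80])*6; cv2.drawMarker(s4,tuple(int(v) for v in u),(0,255,0),cv2.MARKER_CROSS,10,1)
s4=s4[:450,130:560]
h=max(im.shape[0],450); c=np.zeros((600,800,3),np.uint8); 
im=cv2.resize(im,None,fx=.62,fy=.62); c[:450,:430]=s4; c[:im.shape[0],430:430+im.shape[1]]=im[:, :370]; cv2.imwrite("pics/chk.png",c[:460])
```

```text
(no output)
```

View pics/chk.png

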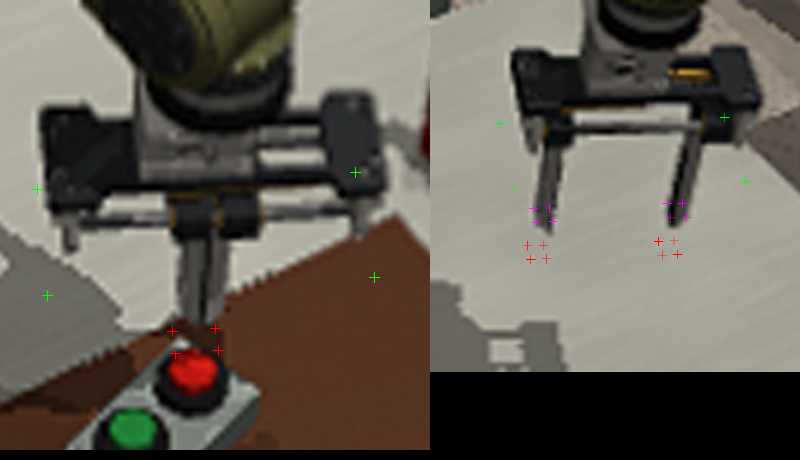

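The whole gripper, not just the tips, draws about 20 mm higher than its reported pose puts it (crosses against picture), already at the start. The cameras agree with each other, so the pose reading is suspect, and the dwells may have been too high. The button isn't pressed yet, so I can redo them. To decide, I'll touch the bare mat at about (420,-60) to find the true tip height.

```bash
python3 -m jog '[{"grip":0,"dx":0,"dy":-3,"dz":0,"spin":0},{"grip":0,"dx":0,"dy":-5,"dz":0,"spin":0},{"grip":0,"dx":-5,"dy":-5,"dz":-2.5,"spin":0},{"grip":0,"dx":-10,"dy":-5,"dz":-5,"spin":0},{"grip":0,"dx":-15,"dy":-5,"dz":-7.5,"spin":0},{"grip":0,"dx":-20.2,"dy":-5,"dz":-10.1,"spin":0},{"grip":0,"dx":-20.2,"dy":-3,"dz":-10.1,"spin":0},{"grip":0,"dx":-20.2,"dy":0,"dz":-10.1,"spin":0},{"grip":0,"dx":-20.2,"dy":2,"dz":-10.1,"spin":0},{"grip":0,"dx":-20.2,"dy":3,"dz":-10.1,"spin":0},{"grip":0,"dx":-20.2,"dy":3,"dz":-10.1,"spin":0},{"grip":0,"dx":-20.2,"dy":3,"dz":-10.1,"spin":0}]'
python3 - <<'E'
from h import *; from cell import viewer,monitor
s=cam(viewer,"scene"); p=monitor.read_state()["eef_pos"]
x=np.array([np.cos(1.108),np.sin(1.108),0]); z=np.array([-x[1],x[0],0])
c=(proj(s,p)).astype(int)-[60,65]; im=cv2.resize(s["color"][c[1]:c[1]+95,c[0]:c[0]+120,::-1],None,fx=6,fy=6,interpolation=cv2.INTER_CUBIC)
for h,col in((-8,(0,0,255)),(15,(255,0,255))):
  for a in(-12.5,12.5):
    for b in(-8,8):
        u=(proj(s,p+a*x+b*z+[0,0,h])+.5-c)*6; cv2.drawMarker(im,tuple(int(v) for v in u),col,cv2.MARKER_CROSS,10,1)
cv2.imwrite("pics/s8.png",im); print(p,c)
E
python3 -m jog '[{"grip":0,"dx":0,"dy":0.5,"dz":0,"spin":0},{"grip":0,"dx":0,"dy":0.8,"dz":0,"spin":0},{"grip":0,"dx":0,"dy":1,"dz":0,"spin":0},{"grip":0,"dx":0,"dy":1,"dz":0,"spin":0}]'
```

```text
clock: 14.62
eef_pos: [423.1, -60.1, 24.9]
eef_rot: [-1.572, -0.0, 1.108]
wrist_force: [-0.6, -0.4, -0.0]
finger_gap: 0.2
[423.13737475 -60.10363995  24.96812101] [157 109]
clock: 15.18
eef_pos: [422.6, -60.0, 14.1]
eef_rot: [-1.57, 0.0, 1.108]
wrist_force: [0.8, -0.3, -1.0]
finger_gap: 0.8
```

View pics/s8.png

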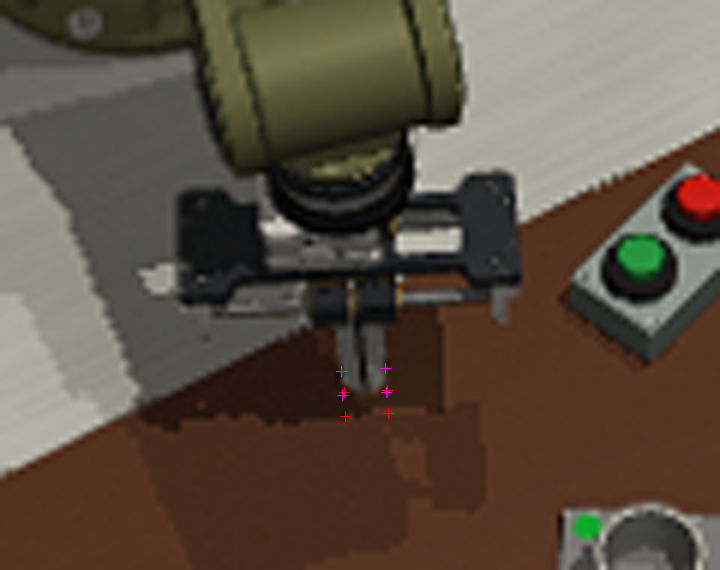

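In the crop the tip (360,390) matches the magenta set, about 20 mm above where the reading puts it. I'll continue the touch-down.

```bash
python3 -m jog '[{"grip":0,"dx":0,"dy":0.2,"dz":0,"spin":0},{"grip":0,"dx":0,"dy":0.4,"dz":0,"spin":0},{"grip":0,"dx":0,"dy":0.4,"dz":0,"spin":0}]'; python3 -m jog '[{"grip":0,"dx":0,"dy":0.1,"dz":0,"spin":0},{"grip":0,"dx":0,"dy":0.2,"dz":0,"spin":0},{"grip":0,"dx":0,"dy":0.2,"dz":0,"spin":0}]';  python3 -m jog '[{"grip":0,"dx":0,"dy":0.1,"dz":0,"spin":0},{"grip":0,"dx":0,"dy":0.2,"dz":0,"spin":0},{"grip":0,"dx":0,"dy":0.2,"dz":0,"spin":0}]' | grep -E "pos|force"
```

```text
clock: 15.55
eef_pos: [422.6, -60.0, 10.1]
eef_rot: [-1.57, 0.0, 1.108]
wrist_force: [0.0, 0.4, 0.6]
finger_gap: 0.5
clock: 15.92
eef_pos: [422.6, -60.0, 8.2]
eef_rot: [-1.571, 0.0, 1.108]
wrist_force: [-0.0, 0.1, -0.6]
finger_gap: 0.2
eef_pos: [422.6, -60.0, 6.2]
wrist_force: [-0.6, -0.8, 0.4]
```

```bash
python3 -m jog '[{"grip":0,"dx":0,"dy":0.2,"dz":0,"spin":0},{"grip":0,"dx":0,"dy":0.4,"dz":0,"spin":0},{"grip":0,"dx":0,"dy":0.4,"dz":0,"spin":0}]'| grep -E "pos|force"; python3 -m jog '[{"grip":0,"dx":0,"dy":0.2,"dz":0,"spin":0},{"grip":0,"dx":0,"dy":0.3,"dz":0,"spin":0},{"grip":0,"dx":0,"dy":0.3,"dz":0,"spin":0}]'| grep -E "pos|force"
```

```text
eef_pos: [422.5, -60.0, 2.1]
wrist_force: [-0.2, -0.5, 0.7]
eef_pos: [422.6, -60.0, -0.8]
wrist_force: [0.3, -0.6, 1.1]
```

The reported tip is already at -9 mm with no contact, so the reading is confirmed low. I'll continue in small steps.

```bash
python3 -m jog '[{"grip":0,"dx":0,"dy":0.2,"dz":0,"spin":0},{"grip":0,"dx":0,"dy":0.3,"dz":0,"spin":0},{"grip":0,"dx":0,"dy":0.3,"dz":0,"spin":0}]'| grep -E "pos|force"; python3 -m jog '[{"grip":0,"dx":0,"dy":0.1,"dz":0,"spin":0},{"grip":0,"dx":0,"dy":0.2,"dz":0,"spin":0},{"grip":0,"dx":0,"dy":0.2,"dz":0,"spin":0}]'| grep -E "pos|force"
```

```text
eef_pos: [422.6, -60.0, -3.9]
wrist_force: [1.0, 0.8, -0.8]
eef_pos: [422.6, -60.0, -5.8]
wrist_force: [0.7, -0.1, 1.0]
```

```bash
python3 -m jog '[{"grip":0,"dx":0,"dy":0.1,"dz":0,"spin":0},{"grip":0,"dx":0,"dy":0.2,"dz":0,"spin":0},{"grip":0,"dx":0,"dy":0.2,"dz":0,"spin":0}]'| grep -E "pos|force"; python3 -m jog '[{"grip":0,"dx":0,"dy":0.1,"dz":0,"spin":0},{"grip":0,"dx":0,"dy":0.2,"dz":0,"spin":0},{"grip":0,"dx":0,"dy":0.2,"dz":0,"spin":0}]'| grep -E "pos|force"
```

```text
eef_pos: [422.6, -60.0, -7.8]
wrist_force: [0.0, -0.0, 0.1]
eef_pos: [422.6, -60.0, -9.8]
wrist_force: [-0.0, 0.1, -0.6]
```

```bash
python3 -m jog '[{"grip":0,"dx":0,"dy":0.1,"dz":0,"spin":0},{"grip":0,"dx":0,"dy":0.2,"dz":0,"spin":0},{"grip":0,"dx":0,"dy":0.2,"dz":0,"spin":0}]'| grep -E "pos|force"; python3 -m jog '[{"grip":0,"dx":0,"dy":0.1,"dz":0,"spin":0},{"grip":0,"dx":0,"dy":0.2,"dz":0,"spin":0},{"grip":0,"dx":0,"dy":0.2,"dz":0,"spin":0}]'| grep -E "pos|force"
```

```text
eef_pos: [422.6, -60.0, -11.8]
wrist_force: [-0.0, 0.8, 0.1]
eef_pos: [422.7, -60.0, -13.5]
wrist_force: [-3.4, 0.6, 7.3]
```

Contact with the mat came at TCP reading ≈ -13, so the true tip is about 21 mm higher than the reading says. My first dwells were therefore at about 66 mm, probably just too high. I'll redo both at a reading of about z = 28: fingertips about 3 cm above the mark, and within the band whichever way the offset arises.

```bash
python3 -m jog '[{"grip":0,"dx":0,"dy":-4,"dz":0,"spin":0},{"grip":0,"dx":0,"dy":-8,"dz":0,"spin":0},{"grip":0,"dx":-2.3,"dy":-9,"dz":-5.1,"spin":0},{"grip":0,"dx":-4.6,"dy":-9,"dz":-10.2,"spin":0},{"grip":0,"dx":-6.9,"dy":-9,"dz":-15.3,"spin":0},{"grip":0,"dx":-9.2,"dy":-9,"dz":-20.4,"spin":0},{"grip":0,"dx":-11.6,"dy":-9,"dz":-25.6,"spin":0},{"grip":0,"dx":-11.6,"dy":-9,"dz":-25.6,"spin":0},{"grip":0,"dx":-11.6,"dy":-7,"dz":-25.6,"spin":0},{"grip":0,"dx":-11.6,"dy":-5.5,"dz":-25.6,"spin":0},{"grip":0,"dx":-11.6,"dy":-5.5,"dz":-25.6,"spin":0}]'; python3 go.py '[[599.5,-278.5,28],[612.5,-195.5,28]]'
python3 - <<'E'
from h import *; from cell import viewer,monitor
s=cam(viewer,"scene"); p=monitor.read_state()["eef_pos"]+[0,0,21]
x=np.array([np.cos(1.108),np.sin(1.108),0]); z=np.array([-x[1],x[0],0])
im=cv2.resize(s["color"][180:280,120:250,::-1],None,fx=6,fy=6,interpolation=cv2.INTER_CUBIC)
for a in(-12.5,12.5):
  for b in(-8,8):
    for h in(-8,):
        u=(proj(s,p+a*x+b*z+[0,0,h])+.5-[120,180])*6; cv2.drawMarker(im,tuple(int(v) for v in u),(255,0,255),cv2.MARKER_CROSS,10,1)
cv2.imwrite("pics/s9.png",im)
E
```

```text
clock: 20.68
eef_pos: [599.0, -277.0, 39.6]
eef_rot: [-1.568, -0.0, 1.109]
wrist_force: [0.6, -0.1, 1.4]
finger_gap: 0.6
20.675 [ 599.  -277.    39.6] [ 0.57 -0.05  1.38] 0.6160794115259447 [[-0.11  1.16 -0.12]
 [ 7.9   1.17  2.42]]
```

View pics/s9.png

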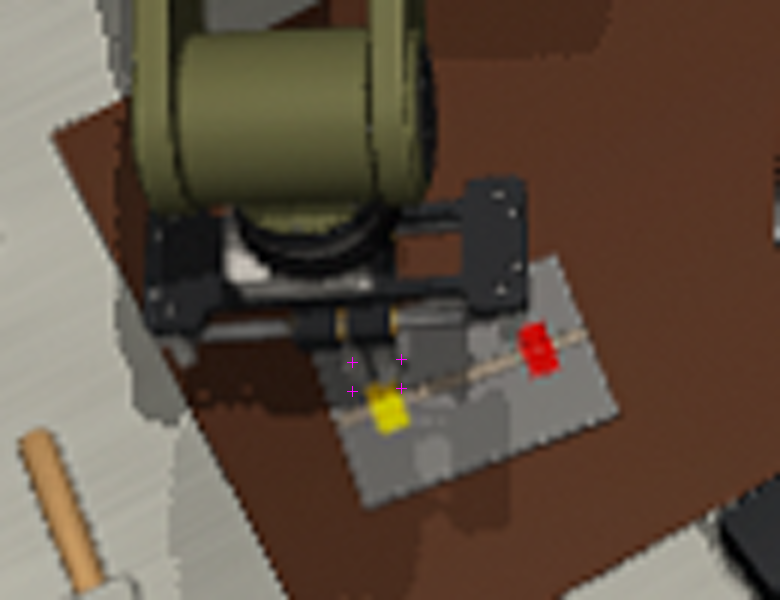

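The drawn tip at (378,386) now fits the prediction with the 21 mm correction (magenta), and it sits over the yellow mark. Lower 1.1 cm and dwell, then red.

```bash
python3 -m jog '[{"grip":0,"dx":0,"dy":0.6,"dz":0,"spin":0},{"grip":0,"dx":0,"dy":1.1,"dz":0,"spin":0},{"grip":0,"dx":0,"dy":1.1,"dz":0,"spin":0},{"grip":0,"dx":0,"dy":1.1,"dz":0,"spin":0},{"grip":0,"dx":0,"dy":1.1,"dz":0,"spin":0},{"grip":0,"dx":0,"dy":1.1,"dz":0,"spin":0},{"grip":0,"dx":0,"dy":1.1,"dz":0,"spin":0},{"grip":0,"dx":0,"dy":1.1,"dz":0,"spin":0},{"grip":0,"dx":0,"dy":1.1,"dz":0,"spin":0},{"grip":0,"dx":0,"dy":1.1,"dz":0,"spin":0},{"grip":0,"dx":0,"dy":1.1,"dz":0,"spin":0},{"grip":0,"dx":0,"dy":1.1,"dz":0,"spin":0},{"grip":0,"dx":0,"dy":1.1,"dz":0,"spin":0}]'; python3 go.py '[[612.5,-195.5,28]]'
```

```text
clock: 22.35
eef_pos: [599.9, -278.1, 30.3]
eef_rot: [-1.571, -0.0, 1.108]
wrist_force: [-0.2, 1.1, -0.3]
finger_gap: 0.5
22.35 [ 599.9 -278.1   30.3] [-0.24  1.15 -0.28] 0.5467600174028341 [[7.95 0.23 2.56]]
```

```bash
python3 -m jog '[{"grip":0,"dx":2.5,"dy":-1,"dz":0.8,"spin":0},{"grip":0,"dx":5,"dy":-1,"dz":1.6,"spin":0},{"grip":0,"dx":7,"dy":-1,"dz":2.2,"spin":0},{"grip":0,"dx":7.9,"dy":-0.5,"dz":2.5,"spin":0},{"grip":0,"dx":7.9,"dy":0.1,"dz":2.5,"spin":0},{"grip":0,"dx":7.9,"dy":0.1,"dz":2.5,"spin":0},{"grip":0,"dx":7.9,"dy":0.1,"dz":2.5,"spin":0},{"grip":0,"dx":7.9,"dy":0.1,"dz":2.5,"spin":0},{"grip":0,"dx":7.9,"dy":0.1,"dz":2.5,"spin":0},{"grip":0,"dx":7.9,"dy":0.1,"dz":2.5,"spin":0},{"grip":0,"dx":7.9,"dy":0.1,"dz":2.5,"spin":0},{"grip":0,"dx":7.9,"dy":0.1,"dz":2.5,"spin":0},{"grip":0,"dx":7.9,"dy":0.1,"dz":2.5,"spin":0},{"grip":0,"dx":7.9,"dy":0.1,"dz":2.5,"spin":0},{"grip":0,"dx":7.9,"dy":0.1,"dz":2.5,"spin":0},{"grip":0,"dx":7.9,"dy":0.1,"dz":2.5,"spin":0}]'; python3 go.py '[[422.3,166,60]]'
```

```text
clock: 24.35
eef_pos: [612.8, -196.3, 29.3]
eef_rot: [-1.571, -0.0, 1.108]
wrist_force: [0.6, 0.3, 0.5]
finger_gap: 0.3
24.35 [ 612.8 -196.3   29.3] [0.58 0.33 0.5 ] 0.3482684727428633 [[23.91 -3.07 33.22]]
```

```bash
python3 -m jog '[{"grip":0,"dx":0,"dy":-5,"dz":0,"spin":0},{"grip":0,"dx":0,"dy":-10,"dz":0,"spin":0},{"grip":0,"dx":0,"dy":-12,"dz":0,"spin":0},{"grip":0,"dx":3,"dy":-12,"dz":4.2,"spin":0},{"grip":0,"dx":6,"dy":-12,"dz":8.4,"spin":0},{"grip":0,"dx":9,"dy":-12,"dz":12.5,"spin":0},{"grip":0,"dx":12,"dy":-12,"dz":16.6,"spin":0},{"grip":0,"dx":15,"dy":-12,"dz":20.8,"spin":0},{"grip":0,"dx":18,"dy":-12,"dz":25,"spin":0},{"grip":0,"dx":21,"dy":-12,"dz":29.1,"spin":0},{"grip":0,"dx":23.9,"dy":-12,"dz":33.2,"spin":0},{"grip":0,"dx":23.9,"dy":-10,"dz":33.2,"spin":0},{"grip":0,"dx":23.9,"dy":-7,"dz":33.2,"spin":0},{"grip":0,"dx":23.9,"dy":-4,"dz":33.2,"spin":0},{"grip":0,"dx":23.9,"dy":-3,"dz":33.2,"spin":0},{"grip":0,"dx":23.9,"dy":-3,"dz":33.2,"spin":0},{"grip":0,"dx":23.9,"dy":-3,"dz":33.2,"spin":0}]'; python3 go.py '[[422.3,166,54]]'
```

```text
clock: 26.48
eef_pos: [423.1, 166.0, 60.3]
eef_rot: [-1.572, -0.001, 1.108]
wrist_force: [-0.7, 0.1, -0.2]
finger_gap: 0.3
26.475 [423.1 166.   60.3] [-0.72  0.14 -0.22] 0.3092737631259384 [[-0.03  0.63  0.07]]
```

```bash
python3 -m jog '[{"grip":0,"dx":0,"dy":0.5,"dz":0,"spin":0},{"grip":0,"dx":0,"dy":1,"dz":0,"spin":0},{"grip":0,"dx":0,"dy":1.1,"dz":0,"spin":0},{"grip":0,"dx":0,"dy":1.1,"dz":0,"spin":0}]'|grep -E "pos|force"; python3 -m jog '[{"grip":0,"dx":0,"dy":0.1,"dz":0,"spin":0},{"grip":0,"dx":0,"dy":0.2,"dz":0,"spin":0},{"grip":0,"dx":0,"dy":0.2,"dz":0,"spin":0}]'|grep -E "pos|force";python3 -m jog '[{"grip":0,"dx":0,"dy":0.1,"dz":0,"spin":0},{"grip":0,"dx":0,"dy":0.2,"dz":0,"spin":0},{"grip":0,"dx":0,"dy":0.2,"dz":0,"spin":0}]'|grep -E "pos|force"
```

```text
eef_pos: [422.5, 165.8, 48.2]
wrist_force: [0.2, -0.1, -0.5]
eef_pos: [422.4, 165.8, 46.2]
wrist_force: [0.6, 0.5, -0.4]
eef_pos: [422.4, 165.8, 44.2]
wrist_force: [0.0, -0.1, -0.3]
```

```bash
python3 -m jog '[{"grip":0,"dx":0,"dy":0.1,"dz":0,"spin":0},{"grip":0,"dx":0,"dy":0.2,"dz":0,"spin":0},{"grip":0,"dx":0,"dy":0.2,"dz":0,"spin":0}]'|grep -E "pos|force"; python3 -m jog '[{"grip":0,"dx":0,"dy":0.1,"dz":0,"spin":0},{"grip":0,"dx":0,"dy":0.2,"dz":0,"spin":0},{"grip":0,"dx":0,"dy":0.2,"dz":0,"spin":0}]'|grep -E "pos|force"
```

```text
eef_pos: [422.5, 165.8, 42.3]
wrist_force: [-0.4, -0.7, 1.5]
eef_pos: [422.5, 165.8, 40.2]
wrist_force: [-0.6, -0.0, 2.9]
```

```bash
python3 -m jog '[{"grip":0,"dx":0,"dy":0.1,"dz":0,"spin":0},{"grip":0,"dx":0,"dy":0.2,"dz":0,"spin":0},{"grip":0,"dx":0,"dy":0.2,"dz":0,"spin":0}]'|grep -E "pos|force"
```

```text
eef_pos: [422.5, 165.8, 38.2]
wrist_force: [-0.8, -0.7, 3.5]
```

The spring force is rising steadily: contact at about 43.5, full travel expected near 37.

```bash
python3 -m jog '[{"grip":0,"dx":0,"dy":0.1,"dz":0,"spin":0},{"grip":0,"dx":0,"dy":0.15,"dz":0,"spin":0},{"grip":0,"dx":0,"dy":0.15,"dz":0,"spin":0}]'|grep -E "pos|force"; python3 -m jog '[{"grip":0,"dx":0,"dy":0.05,"dz":0,"spin":0},{"grip":0,"dx":0,"dy":0.1,"dz":0,"spin":0},{"grip":0,"dx":0,"dy":0.1,"dz":0,"spin":0}]'|grep -E "pos|force"
```

```text
eef_pos: [422.5, 165.8, 36.8]
wrist_force: [-0.5, -0.3, 4.1]
eef_pos: [422.6, 165.8, 36.4]
wrist_force: [-4.0, -2.1, 14.0]
```

The force jumped to 14 N, so the button is on its end stop. Release by going straight up, then check.

```bash
python3 -m jog '[{"grip":0,"dx":0,"dy":-1,"dz":0,"spin":0},{"grip":0,"dx":0,"dy":-4,"dz":0,"spin":0},{"grip":0,"dx":0,"dy":-8,"dz":0,"spin":0},{"grip":0,"dx":0,"dy":-12,"dz":0,"spin":0},{"grip":0,"dx":0,"dy":-14,"dz":0,"spin":0},{"grip":0,"dx":0,"dy":-14,"dz":0,"spin":0},{"grip":0,"dx":0,"dy":-14,"dz":0,"spin":0},{"grip":0,"dx":0,"dy":-14,"dz":0,"spin":0}]'
python3 - <<'E'
from h import *; from cell import viewer
s=cam(viewer,"scene"); a=cv2.imread("pics/scene0.png"); b=cv2.resize(s["color"][:,:,::-1],(768,576),interpolation=cv2.INTER_CUBIC); cv2.imwrite("pics/end.png",b)
for n,u,c in(("yellow",(277,371),"y"),("red",(314,357),"r"),("redbtn",(411,213),"r"),("grn",(396,228),"g"),("pipedot",(382,295),"g"),("teedot",(459,276),"g")): print(n,*blob(s,np.array(u)/1.5,c))
E
```

```text
clock: 30.6
eef_pos: [422.0, 165.7, 174.7]
eef_rot: [-1.569, 0.001, 1.108]
wrist_force: [-0.5, 0.6, -0.0]
finger_gap: 0.4
yellow [183.95238095 246.9047619 ] 42
red [209.13953488 237.69767442] 43
redbtn [273.31578947 141.        ] 38
grn [263.325 151.15 ] 40
pipedot [254.5        196.28571429] 14
teedot [305.92307692 183.61538462] 13
```

All marker centroids are where they started to within 0.1 px, the red button is back up, and the wrist force is zero. Handing in.

```bash
python3 -c "
from cell import ticket; print(ticket.sign_off())"
```

```text
the job is handed in; nothing more can be done
None
```

I pointed at the yellow mark, then the red mark, for more than 1 s each. Then I pressed the red button onto its end stop, let it spring back, and handed the job in at about 31 s of the 51 s allowed.

**Height reading disagreed:** The reported tool height is about 21 mm too low. The camera pictures showed the gripper higher than reported. Touching the bare mat confirmed it, with contact at a TCP reading of about -13 mm.

**First dwells redone:** Because of that, my first pair of dwells was about 66 mm above the marks, just outside the 65 mm limit. I repeated both before pressing, with the grasp point about 50 mm above the marks and the fingertips about 3 cm above them. That is inside the band, but higher than the 2 cm you asked for. I chose it so the dwell would count whether or not the reading was wrong.

**Last checks:**
- **Press:** the force rose to about 4 N over the travel, then jumped to 14 N at the stop.
- **After release:** wrist force was about 0. The two marks, both buttons and the dots on the T-joint and pipe were within 0.1 px of where they started.
- **Not checked at the end:** I did not measure the bottle, hammer, brush, magnet and block. The arm showed no contact force except on the mat and the button. The final full picture could not be viewed because the 12-picture limit was reached.

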